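Shift the gated gear lever from second to third

ROBOT

A 6-joint arm with a two-finger parallel gripper is mounted at the origin on the work surface. World frame = base frame: x ahead of the robot, y to its left, z up, the work surface at z = 0. Lengths are in mm, angles in rad, forces in N, time in s.
With the tool pointing down it reaches from about 325 to 775 mm from the base axis. Payload 5.5 kg.
Tool frame: the origin (TCP) lies between the finger pads; the fingertips stand 25 mm ahead of it and the grasp point (between the pads) lies 6 mm ahead of it; y points along the fingers, x is the direction in which the jaws open and shut, and the axes are right-handed (so a half turn about y gives the same grasp; the last joint's range is limited). The gripper opens to 88 mm and grips with 3 to 60 N. Pads are 20 mm wide; open, the fingers measure 115 mm over their backs; the gripper's body (75 mm by 178 mm) begins 61 mm behind the grasp point.
Start: joints at [1.082, 0.091, 1.231, -0, 1.82, -0.057], TCP at [251.11, 544.941, 215.731] pointing down, gripper open.
Joint ranges: [-2.87, 2.87], [-0.86, 2.18], [0.17, 2.46], [-1.51, 4.65], [0.06, 2.69], [-2.65, 2.65]. Speed limits (rad/s): [2.57, 2.57, 3.01, 3.14, 3.14, 3.14].

INTERFACE

Orientations are given as a unit quaternion [w, x, y, z].
In Python, from rig import sensors, imaging, manip gives the robot as it stands.
- The arm moves only by the tool servo_tool, never from a script. Its argument "increments" is a list of rows, each a list of 7 numbers: the shift along the world's x, y, z in m, then the turn, a rotation vector about the world's x, y, z in degrees, then the opening, from -1 (shut) to 1 (fully open). A call has 1 to 10 rows; each row is the pose to reach, as a shift and turn from the pose measured when the call began; what a row does not reach only later rows make up. A row lasts 1/12 s, in which the tool goes at most 41.7 mm and 7.16 degrees, less where a joint would pass 70% of its speed; a pose out of reach is approached as far as the arm can. A call with a gripper value outside its range is refused whole. The fingers move at their own pace and stop on an object; the grip force is fixed at half the most. Time passes only in rows, so rows that repeat a pose let the fingers close. It gives the time, the measured TCP pose, the force and the opening at its end, in the units of the state.
- sensors.state(): the state, without advancing time (a new reading comes with each control period).
- imaging.get_image(name): name is "scene" or "top" or "wrist"; returns the picture (480x640x3 uint8, red, green, blue); there is no depth.
- imaging.calibration(name): a dict with "fov_y" (degrees; the focal length in pixels is half the picture's height over the tangent of half this angle, whatever the lens; pixels are square), "cx", "cy" (the principal point, pixels), "pose" (4x4, takes a point from camera to world coordinates). Camera axes: x right, y down, z forward; pixel columns grow to the right and rows downward; lengths in mm; the calibration is good to about 2 mm. A picture is of the moment at which its call begins: read the wrist's pose just before it. calibration takes no time and is no camera call; for the wrist camera it gives the pose at the moment of the call.
- manip.job_done(): hands the job in, once; it reports no verdict.
The state is a dict: "time": time; "joint_positions": joint angles; "qvel": joint speeds; "joint_efforts": joint torques, N m; "ee_pos": TCP position; "orientation": TCP orientation; "contact_force": force on the tool from outside, world axes, zero at the start; "moment": the same for the moment, N m; "gripper_width": opening from 0.0 (shut) to 1.0 (fully open).
Only numpy, scipy, OpenCV 4.12 (cv2) and the standard library are available. Lean on these libraries where they do the work, as an engineer would, in place of code of your own. Each camera call takes 0.05 s, during which the arm holds its last target. There are 200 camera calls.

TASK

The gear lever of the shifter bolted to the bench stands in second: change up to third by pushing the lever with your fingertips, without gripping it. Ease it out of second into neutral, push it across to the right, then forward until it is fully home in the third slot, and let go. It is an ordinary H gate as seen from the robot (first is front left, second rear left, third front right, fourth rear right): do not run the lever into first or fourth, do not ram it, and leave the things around it where they are.

Things in the scene. Friction and masses are not known exactly. Their poses are not given: they have to be found in the camera images.
- shifter: Gated gear shifter bolted to the bench: aluminium plate 240 x 160 x 12 mm (x -110 to +130 mm), dark grey cast housing 128 x 108 mm with a black sensor cover and plug on its far side, gate plate on top. Origin on the bench under the lever's pivot, which is 65 mm up. x forward (away from the robot, turned at most 0.35 rad from the robot's x), y left, z up.
- gate (a point): Centre of the gate, on the top face (148 mm above the bench) of the bright aluminium gate plate, 130 x 110 x 6 mm. H-shaped opening: two fore-and-aft slots 18 mm wide, centred 18 mm left and right, ending 34 mm fore and aft, joined at mid-length by an 18 mm wide cross channel (neutral). First front left, second rear left, third front right, fourth rear right.
- knob (a point): Centre of the lever's orange knob, a flattened ball 48 mm across, 36 mm tall, on a 12 mm steel shaft. In the shifter's frame, mm: x = 175 sin(shift) cos(select), y = -175 sin(select), z = 65 + 175 cos(select) cos(shift). In second about 55 back and 38 left, in third 55 forward and 38 right, both 227 above the bench; at most 240 upright.
- lever: The gear lever with its knob; one rigid piece. Origin at its pivot, 65 mm above the bench inside the housing; z along the shaft to the knob.
- shift (a joint): Fore-and-aft angle of the lever, rad: 0 neutral, + top leaning forward (away from the robot). The slot ends stop it at about +0.33 and -0.33; it starts in second at -0.32 to -0.24. It swings with friction (about 3 N at the knob), has no return spring and stays where it is left.
- select (a joint): Sideways angle of the lever, rad: 0 middle, + top leaning right. About -0.22 in the left slots (first, second), +0.22 in the right ones (third, fourth), play 0.04 either way in a slot. It can cross only with shift within about 0.035 of zero; the tongues' rounded tips guide it in from a little more. Friction about 2.3 N at the knob, no return spring.
- oil_bottle_mid (a point): Centre of a standing blue oil bottle with a red cap, 40 mm across, 105 mm tall; loose, left of the rig. Not to be moved.
- bearing_mid (a point): Centre of a steel bearing ring lying flat, 52 mm outside, 25 mm bore, 15 mm thick; loose, right of the rig. Not to be moved.
- screwdriver: Screwdriver lying on the bench right of the rig, about 200 mm long, 26 mm high; loose. Origin on the bench under it, x along its length towards the blade. Not to be moved.

How it is judged (in metres and radians):
On the way, in this order (a step that is already met when the one before it is completed fails the run):
1. the lever is out of second and in neutral, still on the left (value of joint shift between -0.09 and 0.09 rad and value of joint select below -0.12 rad), for 0.1 s.
2. the lever has crossed to the right in neutral (value of joint shift between -0.09 and 0.09 rad and value of joint select above 0.15 rad), for 0.1 s.
3. the lever is forward in the third slot (value of joint shift above 0.275 rad and value of joint select above 0.1 rad), for 0.1 s.
At the end, for the whole second after the job is handed in: the lever rests at the front of the third slot (shift above 0.275 rad, that is within 10 mm of its stop at the knob; select on the right), let go and still; bottle, bearing and screwdriver within 15 mm of where they stood (all of step 3 and value of joint shift below 0.37 rad and value of joint select below 0.31 rad and velocity of joint shift between -0.05 and 0.05 rad/s and velocity of joint select between -0.05 and 0.05 rad/s and distance of each of oil_bottle_mid, bearing_mid, screwdriver from where it was at the start of the episode below 0.015 m); the robot touches nothing.
It fails at once if the lever runs into first (more than 0.16 rad forward of neutral on the left) (value of joint shift above 0.16 rad and value of joint select below 0 rad).
It fails at once if the lever runs into fourth (more than 0.16 rad back of neutral on the right) (value of joint shift below -0.16 rad and value of joint select above 0 rad).
It fails at once if the knob or the shaft is pinched: fingers press on two opposite sides at once (contact force between each of lever_c0, lever_c1 and the fingers above 1 N or contact force between each of lever_c2, lever_c3 and the fingers above 1 N or contact force between each of lever_c4, lever_c5 and the fingers above 1 N or contact force between each of lever_c6, lever_c7 and the fingers above 1 N).
It fails at once if the lever is rammed: pushed with more than 45 N (contact force between lever and the fingers above 45 N).
It fails at once if a bystander is shoved or lifted more than 15 mm (distance of any of oil_bottle_mid, bearing_mid, screwdriver from where it was at the start of the episode above 0.015 m).
It also fails if it takes over 58 s, if anything falls off the work surface, if the arm or the gripper's body presses on something with over 40 N, if the wrist force passes 120 N, or if a joint passes its speed limit or range.

## Working session

There is one attempt and no reset: what is moved stays moved. The work goes in short steps, Python scripts to look and compute and a tool call to move; the robot and the scene stay as the last step left them, time stands still between calls to the robot, and variables do not carry over. Pictures are saved under pics/ and viewed, about 8 in all and at most 12, crops included, and the job is handed in when it is done.

Besides the shell and the picture viewer there is one more tool, called by a JSON object that holds its "api" and its "payload". servo_tool: Moves the arm, as the interface text tells. Its arguments: {"type":"object","properties":{"increments":{"type":"array"}},"required":["increments"]}

```bash
mkdir -p pics
cat > h.py <<'E'
import numpy as np, cv2
from rig import sensors, imaging, manip
def ray(name,u,v,cal=None):
    c=cal or imaging.calibration(name); f=240/np.tan(np.radians(c["fov_y"]/2)); P=np.array(c["pose"])
    d=P[:3,:3]@np.array([(u-c["cx"])/f,(v-c["cy"])/f,1]); return P[:3,3],d/np.linalg.norm(d)
def onz(name,u,v,z):
    o,d=ray(name,u,v); return o+d*(z-o[2])/d[2]
def cross(r1,r2):
    (a,d),(b,e)=r1,r2; s=np.linalg.lstsq(np.c_[d,-e],b-a,rcond=None)[0]; p,q=a+s[0]*d,b+s[1]*e
    return (p+q)/2,np.linalg.norm(p-q)
def orange(im):
    h=cv2.cvtColor(im,cv2.COLOR_RGB2HSV); m=cv2.inRange(h,(6,140,80),(20,255,255))
    n,l,s,c=cv2.connectedComponentsWithStats(m); i=1+np.argmax(s[1:,4]); return c[i],s[i]
E
python3 - <<'E'
from h import *
s=sensors.state(); print({k:np.round(v,3) for k,v in s.items()})
R=[]
for n in ("scene","top"):
    im=imaging.get_image(n); cv2.imwrite(f"pics/{n}0.png",im[:,:,::-1]); c,st=orange(im); print(n,c,st); R.append(ray(n,*c)); print(np.round(imaging.calibration(n)["pose"],2))
print(cross(*R))
E
```

```text
{'time': np.float64(0.0), 'joint_positions': array([ 1.082,  0.092,  1.232, -0.   ,  1.82 , -0.057]), 'qvel': array([ 0.001,  0.001,  0.001, -0.001, -0.001,  0.002]), 'joint_efforts': array([ 0.0000e+00, -4.4644e+01, -4.0645e+01,  7.0000e-02,  2.9000e-02,
       -0.0000e+00]), 'ee_pos': array([250.973, 544.664, 214.634]), 'orientation': array([-0.595,  0.596,  0.381, -0.382]), 'contact_force': array([0.222, 0.074, 0.081]), 'moment': array([-0.01 , -0.002,  0.043]), 'gripper_width': np.float64(0.998)}
scene [315.66987952 160.71084337] [304 150  25  23 415]
[[-6.00000e-02  7.60000e-01 -6.50000e-01  1.21458e+03]
 [ 1.00000e+00  6.00000e-02 -3.00000e-02  4.09200e+01]
 [ 2.00000e-02 -6.50000e-01 -7.60000e-01  8.77540e+02]
 [ 0.00000e+00  0.00000e+00  0.00000e+00  1.00000e+00]]
top [366.10920437 300.34945398] [352 287  29  28 641]
[[ 1.40000e-01 -9.60000e-01  2.20000e-01  3.89060e+02]
 [-9.90000e-01 -1.40000e-01  4.00000e-02  1.91600e+01]
 [-0.00000e+00 -2.30000e-01 -9.70000e-01  1.14629e+03]
 [ 0.00000e+00  0.00000e+00  0.00000e+00  1.00000e+00]]
(array([494.65913669, -17.55503363, 235.99043687]), np.float64(2.724140284631054))
```

View pics/top0.png

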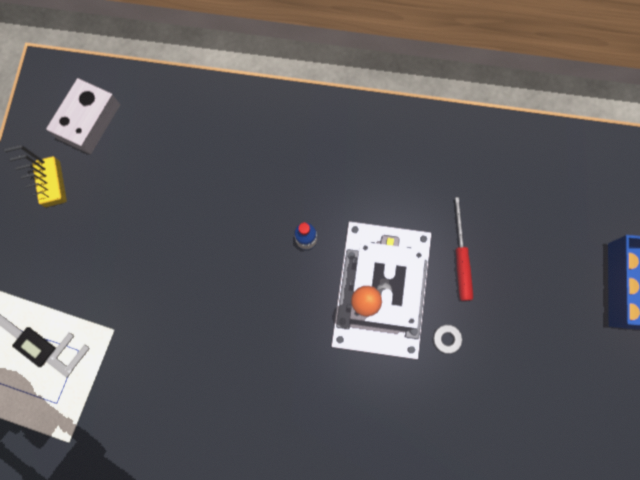

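View pics/scene0.png

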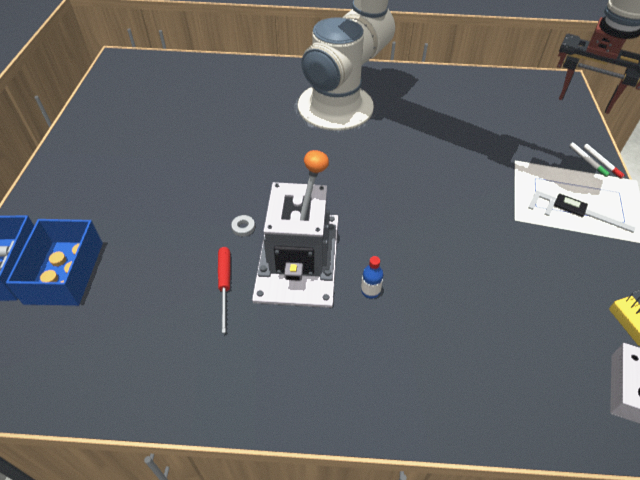

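The top view shows the plate corners at about (349,222), (431,233), (333,347) and (417,358), and the knob at (366,300). The scene view shows the lever leaning back and left, with the bottle to the left and the bearing and screwdriver to the right.

Run:
```python
from h import *
im=cv2.imread("pics/top0.png"); h=cv2.cvtColor(im,cv2.COLOR_BGR2HSV)
m=cv2.inRange(h,(0,0,150),(180,60,255)); m=cv2.morphologyEx(m,cv2.MORPH_CLOSE,np.ones((5,5)))
C=[c for c in cv2.findContours(m,0,2)[0] if cv2.contourArea(c)>1000 and 320<c[:,0,0].mean()<440]
c=max(C,key=cv2.contourArea)
p=np.array([onz("top",u,v,12)[:2] for u,v in c[:,0]],np.float32)
r=cv2.minAreaRect(p); print(r)
Q=[onz("top",*q,12)[:2] for q in ((349,222),(431,233),(333,347),(417,358))]; Q=np.array(Q); print(Q.round(0))
fl,fr,nl,nr=Q; print("fore",np.degrees(np.arctan2(*((fl+fr-nl-nr)/2)[::-1])),np.linalg.norm(fl-nl),np.linalg.norm(fl-fr))
a=np.arctan2(*((fl+fr-nl-nr)/2)[::-1])
e=np.array([np.cos(a),np.sin(a)]);l=np.array([-e[1],e[0]])
O=Q.mean(0)-10*e; k=np.array([494.7,-17.6])-O; print("O",O,"knob in frame",k@e,k@l)
for n,u,v,z in(("bottle",304,229,105),("ring",448,339,15),("sd handle",464,275,13),("sd end",467,298,13),("tip",457,198,13)): print(n,onz("top",u,v,z).round(0))
```

```text
((547.7711181640625, -51.747314453125), (240.74856567382812, 160.6942138671875), 0.2556421756744385)
[[ 665.   27.]
 [ 666. -131.]
 [ 427.   24.]
 [ 429. -131.]]
fore 0.3361165319618594 238.7194568306366 158.74491745551322
O [536.9979123  -52.70071059] knob in frame -42.09127295190381 35.348239136238575
bottle [619. 104. 105.]
ring [ 471. -183.   15.]
sd handle [ 594. -201.   13.]
sd end [ 552. -211.   13.]
tip [ 743. -174.   13.]
```

Run:
```python
from h import *
from scipy.spatial.transform import Rotation as R
w,x,y,z=sensors.state()["orientation"]; M=R.from_quat([x,y,z,w]).as_matrix(); print(M.round(3)); print(np.degrees(np.arctan2(M[1,0],M[0,0])))
```

```text
[[ 0.419 -0.001 -0.908]
 [ 0.908 -0.002  0.419]
 [-0.002 -1.     0.   ]]
65.25898678383336
```

{"api": "servo_tool", "payload": {"increments": [[0,-0.03,0.03,0,0,0,-1],[0.01,-0.07,0.06,0,0,0,-1],[0.02,-0.11,0.06,0,0,0,-1],[0.03,-0.15,0.06,0,0,0,-1]]}}

```text
time: 0.43
ee_pos: [279.4, 400.8, 276.5]
orientation: [-0.595, 0.595, 0.382, -0.381]
contact_force: [0.9, -0.2, 0.7]
gripper_width: 0.732
```

{"api": "servo_tool", "payload": {"increments": [[0.015,-0.036,0.004,0,0,4,-1],[0.03,-0.072,0.008,0,0,8,-1],[0.045,-0.108,0.01,0,0,12,-1],[0.06,-0.144,0.01,0,0,16,-1],[0.075,-0.18,0.01,0,0,20,-1],[0.09,-0.216,0.01,0,0,24.7,-1],[0.105,-0.252,0.01,0,0,24.7,-1],[0.12,-0.288,0.01,0,0,24.7,-1],[0.135,-0.324,0.01,0,0,24.7,-1],[0.14,-0.36,0.01,0,0,24.7,-1]]}}

```text
time: 1.27
ee_pos: [420.1, 38.7, 285.6]
orientation: [-0.5, 0.5, 0.5, -0.5]
contact_force: [0.3, -0.3, 0.4]
gripper_width: 0.009
```

{"api": "servo_tool", "payload": {"increments": [[0.01,-0.03,-0.01,0,0,0,-1],[0.02,-0.057,-0.025,0,0,0,-1],[0.02,-0.057,-0.037,0,0,0,-1],[0.02,-0.057,-0.037,0,0,0,-1]]}}

```text
time: 1.6
ee_pos: [439.3, -19.6, 245.1]
orientation: [0.503, -0.499, -0.498, 0.5]
contact_force: [-0.5, -0.2, -0.9]
gripper_width: 0.005
```

Run:
```python
from h import *
c=imaging.calibration("wrist"); print(np.round(c["pose"],2),c["fov_y"])
a=imaging.get_image("wrist"); b=imaging.get_image("scene")[80:280,220:420]
s=imaging.get_image("top")[220:380,290:450]
cv2.imwrite("pics/m1.png",np.hstack([cv2.resize(a,(533,400)),np.vstack([cv2.resize(b,(200,200)),cv2.resize(s,(200,200))])])[:,:,::-1]); print(sensors.state()["ee_pos"])
```

```text
[[ 0.0000e+00  9.6000e-01  2.8000e-01  3.6219e+02]
 [ 1.0000e+00 -0.0000e+00 -0.0000e+00 -1.9650e+01]
 [ 0.0000e+00  2.8000e-01 -9.6000e-01  4.1514e+02]
 [ 0.0000e+00  0.0000e+00  0.0000e+00  1.0000e+00]] 66.88022570054662
[439.98770223 -17.77677233 249.10899026]
```

View pics/m1.png

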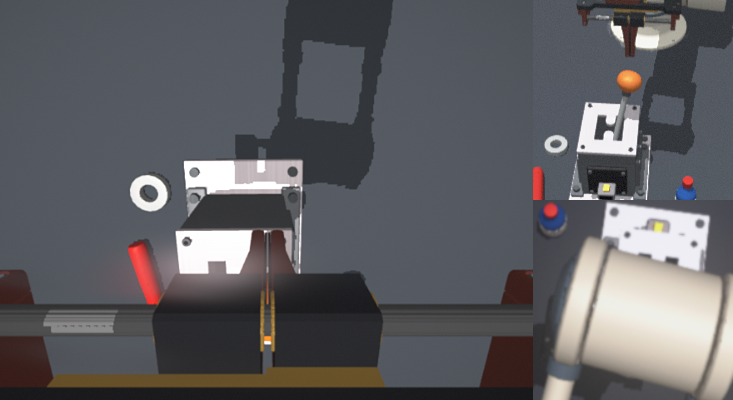

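The wrist view shows the shut fingers behind the knob. In the scene inset the gap is clear and they line up with the knob. I'll push gently.

{"api": "servo_tool", "payload": {"increments": [[0.008,0,0,0,0,0,-1],[0.014,0,0,0,0,0,-1],[0.02,0,0,0,0,0,-1],[0.025,0,0,0,0,0,-1],[0.03,0,0,0,0,0,-1],[0.035,0,0,0,0,0,-1],[0.04,0,0,0,0,0,-1],[0.045,0,0,0,0,0,-1],[0.045,0,0,0,0,0,-1]]}}

```text
time: 2.5
ee_pos: [485.7, -17.8, 248.7]
orientation: [-0.5, 0.499, 0.501, -0.5]
contact_force: [0.8, 0.2, -0.4]
gripper_width: 0.007
```

```bash
cat >> h.py <<'E'
from scipy.optimize import least_squares
O=np.array([537.3,-52.,0])
def knob(im,name="scene"):
    (u,v),s=orange(im); o,d=ray(name,u,v)
    def pt(a): return O+[175*np.sin(a[0])*np.cos(a[1]),-175*np.sin(a[1]),65+175*np.cos(a[1])*np.cos(a[0])]
    f=lambda a: np.cross(pt(a)-o,d)
    r=least_squares(f,[0,0]); return r.x.round(3),pt(r.x).round(1),np.linalg.norm(r.fun).round(1),s
E
python3 - <<'E'
from h import *
b=imaging.get_image("scene"); print(knob(b)); s=sensors.state(); print(s["ee_pos"],s["contact_force"])
print(knob(cv2.imread("pics/scene0.png")[:,:,::-1]))
print(knob(cv2.imread("pics/top0.png")[:,:,::-1],"top"))
cv2.imwrite("pics/m2.png",cv2.resize(b[60:300,180:440],(780,720))[:600,:,::-1])
E
```

```text
(array([-0.282, -0.188]), array([489.5, -19.3, 230.1]), np.float64(0.0), array([304, 152,  24,  21, 396], dtype=int32))
[485.27367402 -17.79707098 248.79607459] [-0.34299548 -0.06400155  0.57424027]
(array([-0.294, -0.187]), array([487.5, -19.5, 229.6]), np.float64(0.0), array([304, 150,  25,  23, 415], dtype=int32))
(array([-0.248, -0.205]), array([495.2, -16.4, 231.1]), np.float64(0.0), array([352, 287,  29,  28, 641], dtype=int32))
```

View pics/m2.png

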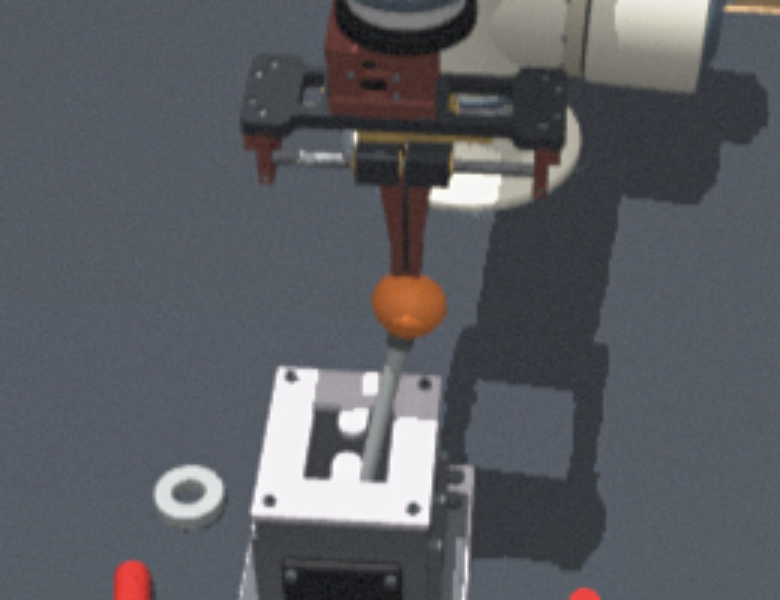

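Run:
```python
from h import *
c=imaging.calibration("scene"); f=240/np.tan(np.radians(c["fov_y"]/2)); P=np.linalg.inv(c["pose"])
def pr(p): q=P@np.r_[p,1]; return (q[:2]/q[2]*f+[c["cx"],c["cy"]]).round(1)
for p in ([485,-18,224],[485,-18,249],[485,-18,300],[495,-17,231],[461,-18,224],[537,-52,148],[602,3,148],[602,-107,148],[472,3,148],[472,-107,148]): print(p,pr(p), ((pr(p)-[180,60])*3).round(0))
print(f,onz("scene",315,151,224),onz("scene",315,151,250))
for n in ("top",):
  b=imaging.get_image(n); print(knob(b,n)); cv2.imwrite("pics/m3.png",cv2.resize(b[200:400,260:480],(660,600))[:,:,::-1])
s=sensors.state(); print(s["ee_pos"],s["joint_positions"])
```

```text
[485, -18, 224] [316.6 162.1] [410. 306.]
[485, -18, 249] [316.6 152. ] [410. 276.]
[485, -18, 300] [316.5 129.9] [410. 210.]
[495, -17, 231] [316.7 162.9] [410. 309.]
[461, -18, 224] [317.6 153.7] [413. 281.]
[537, -52, 148] [297.  208.6] [351. 446.]
[602, 3, 148] [322.9 235.9] [429. 528.]
[602, -107, 148] [264.  232.3] [252. 517.]
[472, 3, 148] [327.5 186.7] [442. 380.]
[472, -107, 148] [273.3 183.6] [280. 371.]
513.8327892727161 [453.44099889 -23.57719887 224.        ] [483.72166355 -21.01116518 250.        ]
(array([0.199, 1.104]), array([ 552.9, -208.3,  142.2]), np.float64(225.2), array([630, 280,   8,  13,  82], dtype=int32))
[485.06155018 -17.80038591 248.95947685] [-1.07749858e-01 -2.06284769e-01  1.45779771e+00  1.38119441e-03
  1.89066559e+00 -1.67913508e+00]
```

The gate corners project correctly, but the fingertips appear about 10 px higher than predicted, so they may be passing just over the knob. I'll back off, go lower and look again. The lower height works either way.

{"api": "servo_tool", "payload": {"increments": [[-0.025,0,0,0,0,0,-1],[-0.05,0,0,0,0,0,-1],[-0.05,0,-0.012,0,0,0,-1],[-0.05,0,-0.025,0,0,0,-1],[-0.05,0,-0.025,0,0,0,-1]]}}

```text
time: 3.02
ee_pos: [434.0, -17.8, 222.0]
orientation: [0.501, -0.499, -0.5, 0.501]
contact_force: [-0.3, 0.6, 0.9]
gripper_width: 0.006
```

Run:
```python
from h import *
b=imaging.get_image("scene"); w=imaging.get_image("wrist"); s=sensors.state(); print(s["ee_pos"],s["contact_force"]); print(knob(b))
c=imaging.calibration("scene"); f=240/np.tan(np.radians(c["fov_y"]/2)); P=np.linalg.inv(c["pose"])
e=s["ee_pos"]; q=P@np.r_[e[0],e[1],e[2]-25,1]; q=q[:2]/q[2]*f+[c["cx"],c["cy"]]; print("tip pred",q,((q-[265,90])*6))
z=cv2.resize(b[90:190,265:365],(600,600),interpolation=cv2.INTER_CUBIC); z=cv2.convertScaleAbs(z,alpha=1.7)
cv2.imwrite("pics/m4.png",z[:,:,::-1])
```

```text
[434.70767237 -17.79091727 223.92365701] [-0.64549171  0.04736515 -0.73275588]
(array([-0.295, -0.187]), array([487.4, -19.5, 229.5]), np.float64(0.0), array([304, 150,  25,  23, 417], dtype=int32))
tip pred [318.70873925 154.68018838] [322.25243552 388.08113028]
```

View pics/m4.png

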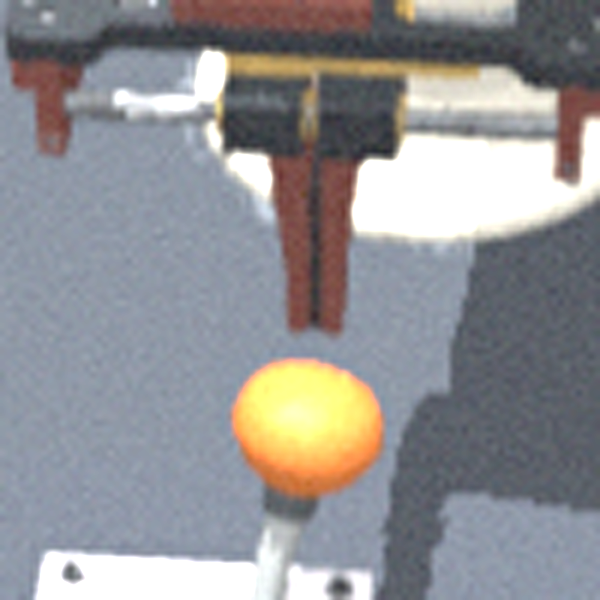

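The tip is at (315,333) against a predicted (322,388), so the real fingertips are at about TCP height. The earlier pass skimmed over the top of the knob and occluded it without moving it. I'll use TCP z of about 212.

{"api": "servo_tool", "payload": {"increments": [[0.006,0,-0.006,0,0,0,-1],[0.012,0,-0.012,0,0,0,-1],[0.018,0,-0.012,0,0,0,-1],[0.023,0,-0.012,0,0,0,-1],[0.028,0,-0.012,0,0,0,-1],[0.033,0,-0.012,0,0,0,-1],[0.038,0,-0.012,0,0,0,-1],[0.043,0,-0.012,0,0,0,-1],[0.043,0,-0.012,0,0,0,-1]]}}

```text
time: 3.87
ee_pos: [478.4, -17.7, 212.2]
orientation: [0.5, -0.499, -0.5, 0.5]
contact_force: [-0.9, 0.8, 0.0]
gripper_width: 0.007
```

```bash
cat > k.py <<'E'
from h import *
b=imaging.get_image("scene"); s=sensors.state(); print(s["time"],s["ee_pos"],s["contact_force"]); print(knob(b)); cv2.imwrite("pics/last.png",cv2.resize(b[80:280,200:400],(600,600))[:,:,::-1])
E
python3 k.py
```

```text
3.9167 [478.30350366 -17.77514763 212.00251613] [-0.75126453  0.06764821  0.08233198]
(array([-0.17, -0.19]), array([508.2, -19. , 234.4]), np.float64(0.0), array([303, 155,  25,  23, 442], dtype=int32))
```

{"api": "servo_tool", "payload": {"increments": [[0.005,0,0,0,0,0,-1],[0.01,0,0,0,0,0,-1],[0.014,0,0,0,0,0,-1],[0.018,0,0,0,0,0,-1],[0.021,0,0,0,0,0,-1],[0.024,0,0,0,0,0,-1],[0.0265,0,0,0,0,0,-1],[0.0265,0,0,0,0,0,-1]]}}

```text
time: 4.58
ee_pos: [505.3, -17.8, 211.7]
orientation: [-0.5, 0.499, 0.5, -0.5]
contact_force: [-1.2, 0.1, 0.8]
gripper_width: 0.006
```

```bash
python3 k.py
```

```text
4.6333 [505.24427135 -17.8314085  211.59159983] [-0.00078071  0.0517331   0.12035451]
(array([-0.006, -0.191]), array([536.2, -18.8, 236.8]), np.float64(0.0), array([302, 164,  25,  25, 472], dtype=int32))
```

View pics/last.png

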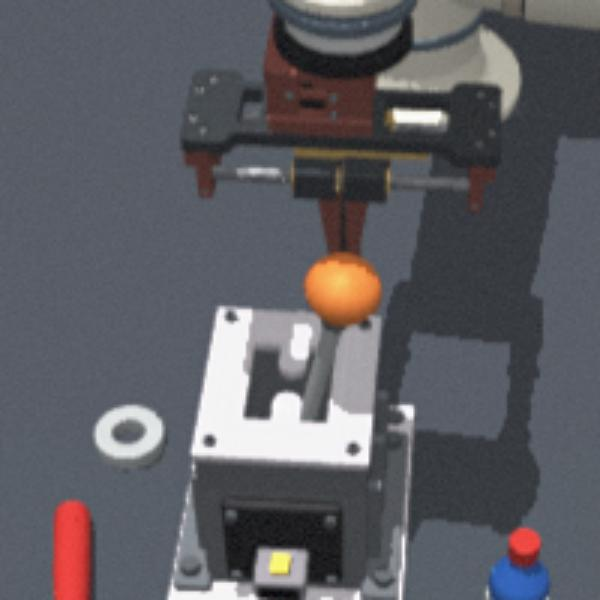

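It stands in neutral on the left, with the knob at (342,290) in the crop and shift about 0. Now I'll go round to the left side of the knob.

{"api": "servo_tool", "payload": {"increments": [[-0.015,0,0,0,0,0,-1],[-0.025,0.01,0,0,0,0,-1],[-0.025,0.035,0,0,0,0,-1],[-0.015,0.053,0,0,0,0,-1],[0.01,0.053,0,0,0,0,-1],[0.033,0.053,0,0,0,0,-1],[0.033,0.053,0,0,0,0,-1]]}}

```text
time: 5.22
ee_pos: [540.7, 35.4, 209.5]
orientation: [0.5, -0.499, -0.5, 0.5]
contact_force: [0.2, 0.5, -0.3]
gripper_width: 0.001
```

```bash
python3 k.py
```

```text
5.2667 [539.21392897  35.22970734 209.84817608] [0.26227913 0.06689809 0.67352126]
(array([-0.005, -0.192]), array([536.5, -18.6, 236.8]), np.float64(0.0), array([302, 165,  25,  23, 458], dtype=int32))
```

{"api": "servo_tool", "payload": {"increments": [[0,-0.01,0.002,0,0,0,-1],[0,-0.017,0.002,0,0,0,-1],[0,-0.022,0.002,0,0,0,-1],[0,-0.027,0.002,0,0,0,-1],[0,-0.032,0.002,0,0,0,-1],[0,-0.037,0.002,0,0,0,-1],[0,-0.042,0.002,0,0,0,-1],[0,-0.042,0.002,0,0,0,-1]]}}

```text
time: 5.93
ee_pos: [539.1, -8.0, 211.9]
orientation: [0.501, -0.499, -0.5, 0.501]
contact_force: [-0.3, 0.5, 0.3]
gripper_width: 0.003
```

```bash
python3 k.py
```

```text
5.9833 [539.01313528  -7.80884301 211.54785246] [0.16393125 0.83120561 0.62542572]
(array([-0.006, -0.045]), array([536.3, -44.2, 239.8]), np.float64(0.0), array([287, 162,  26,  25, 462], dtype=int32))
```

{"api": "servo_tool", "payload": {"increments": [[0,-0.006,0,0,0,0,-1],[0,-0.012,0,0,0,0,-1],[0,-0.018,0,0,0,0,-1],[0,-0.024,0,0,0,0,-1],[0,-0.029,0,0,0,0,-1],[0,-0.034,0,0,0,0,-1],[0,-0.039,0,0,0,0,-1],[0,-0.043,0,0,0,0,-1],[0,-0.045,0,0,0,0,-1],[0,-0.045,0,0,0,0,-1]]}}

```text
time: 6.82
ee_pos: [538.9, -53.5, 211.2]
orientation: [0.501, -0.499, -0.499, 0.501]
contact_force: [1.2, 0.4, 0.6]
gripper_width: 0.005
```

```bash
python3 k.py
```

```text
6.8667 [538.81497118 -53.37533837 211.14358706] [-0.77226013 -0.67032314  0.34691899]
(array([-0.008,  0.22 ]), array([536. , -90.2, 235.8]), np.float64(0.0), array([263, 163,  25,  23, 455], dtype=int32))
```

{"api": "servo_tool", "payload": {"increments": [[0,0.02,0,0,0,0,-1],[-0.02,0.025,0,0,0,0,-1],[-0.05,0.02,0,0,0,0,-1],[-0.06,-0.01,0,0,0,0,-1],[-0.06,-0.036,0,0,0,0,-1],[-0.05,-0.036,0,0,0,0,-1],[-0.04,-0.036,0,0,0,0,-1]]}}

```text
time: 7.45
ee_pos: [498.4, -90.9, 211.3]
orientation: [0.501, -0.5, -0.498, 0.5]
contact_force: [0.8, 0.2, 0.6]
gripper_width: 0.003
```

{"api": "servo_tool", "payload": {"increments": [[0.006,0,0,0,0,0,-1],[0.012,0,0,0,0,0,-1],[0.018,0,0,0,0,0,-1],[0.023,0,0,0,0,0,-1],[0.028,0,0,0,0,0,-1],[0.033,0,0,0,0,0,-1],[0.033,0,0,0,0,0,-1]]}}

```text
time: 8.03
ee_pos: [532.3, -90.6, 211.0]
orientation: [0.501, -0.5, -0.498, 0.5]
contact_force: [0.1, 0.0, 0.2]
gripper_width: 0.004
```

```bash
python3 k.py
```

```text
8.0833 [532.05785945 -90.52964769 210.88043356] [0.22749484 0.33926052 0.3099373 ]
(array([0.155, 0.219]), array([563.7, -90.1, 233.8]), np.float64(0.0), array([260, 173,  26,  25, 481], dtype=int32))
```

{"api": "servo_tool", "payload": {"increments": [[0.005,0,0,0,0,0,-1],[0.01,0,0,0,0,0,-1],[0.014,0,0,0,0,0,-1],[0.018,0,0,0,0,0,-1],[0.021,0,0,0,0,0,-1],[0.024,0,0,0,0,0,-1],[0.024,0,0,0,0,0,-1]]}}

```text
time: 8.67
ee_pos: [556.6, -90.4, 210.5]
orientation: [0.501, -0.5, -0.498, 0.5]
contact_force: [-1.6, 0.6, -1.2]
gripper_width: 0.007
```

```bash
python3 k.py
```

```text
8.7167 [556.58262911 -90.44113049 210.8810799 ] [-2.30411833  0.20290412 -0.46000193]
(array([0.302, 0.218]), array([588.2, -89.8, 228.1]), np.float64(0.0), array([259, 185,  26,  25, 499], dtype=int32))
```

Shift is about 0.30. I'll creep on until the force shows the stop.

{"api": "servo_tool", "payload": {"increments": [[0.001,0,0,0,0,0,-1],[0.002,0,0,0,0,0,-1],[0.003,0,0,0,0,0,-1],[0.003,0,0,0,0,0,-1]]}}

```text
time: 9.05
ee_pos: [557.8, -90.4, 211.0]
orientation: [0.502, -0.499, -0.497, 0.501]
contact_force: [-9.8, 0.1, -0.4]
gripper_width: 0.009
```

```bash
python3 k.py
```

```text
9.1 [557.81079488 -90.42948186 210.98654184] [-11.22729363  -0.41789471  -0.44499707]
(array([0.309, 0.218]), array([589.2, -89.9, 227.8]), np.float64(0.0), array([259, 185,  26,  26, 503], dtype=int32))
```

The force has risen to 11 N and the lever has stopped advancing, so it is fully home. I'll let go and back away.

{"api": "servo_tool", "payload": {"increments": [[-0.005,0,0,0,0,0,-1],[-0.02,0,0,0,0,0,-1],[-0.05,0,0.005,0,0,0,-1],[-0.09,0,0.03,0,0,0,-1],[-0.12,0,0.06,0,0,0,-1],[-0.12,0,0.07,0,0,0,-1],[-0.12,0,0.07,0,0,0,-1],[-0.12,0,0.07,0,0,0,-1]]}}

```text
time: 9.77
ee_pos: [438.6, -90.6, 282.6]
orientation: [-0.501, 0.501, 0.498, -0.5]
contact_force: [0.2, 0.6, -0.6]
gripper_width: 0.007
```

```bash
python3 k.py
```

```text
9.8167 [438.47261588 -90.47722166 280.80647824] [ 0.69350992  0.53555115 -0.64484721]
(array([0.307, 0.218]), array([589. , -89.9, 227.8]), np.float64(0.0), array([259, 186,  26,  24, 500], dtype=int32))
```

View pics/last.png

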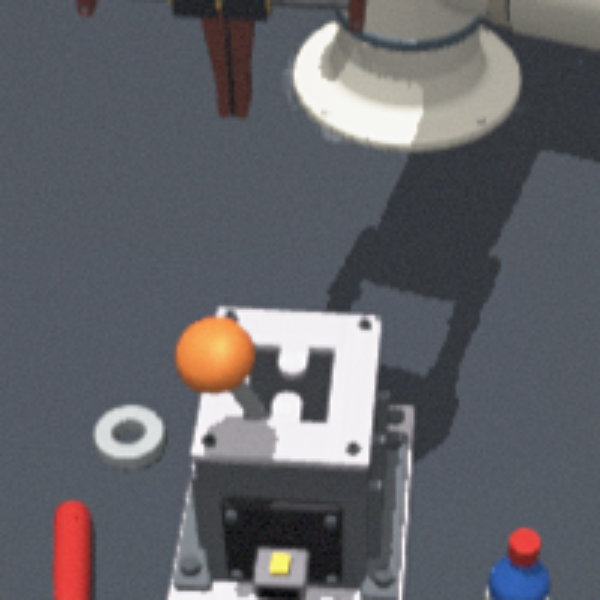

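The lever is at the front right, with the knob at (215,353). The fingers are clear, and the bearing, screwdriver and bottle look unmoved.

```bash
python3 -c "
from rig import manip; print(manip.job_done())"
```

```text
the job is handed in; nothing more can be done
None
```

I changed the lever from second to third with the shut fingertips and handed the job in at about 9.8 s. I pushed it forward into neutral, across to the right, then forward until it stopped.

**Last checks:**
- **Lever:** after letting go, the camera puts it at shift about 0.307 rad and select about 0.218 rad. It stopped advancing at about 11 N on the tool, which I took as the front stop. The release did not measurably move it.
- **Surroundings:** the fingers are well clear. The bottle, bearing and screwdriver look unmoved by eye in the scene picture; I did not measure them again.

**What disagreed:**
- **First pass missed:** the real fingertips sit about 25 mm higher than the stated geometry suggested. The first push skimmed over the knob without moving it, so I lowered the tool and repeated it.
- **Starting angle:** the two cameras differed, with shift at -0.29 rad from the scene view and -0.25 rad from the top view. The final shift reading therefore carries some error; the force at the stop is the better evidence.

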